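Twist a locked parts tray off its tub and stack it on the next tub

TASK

The round parts tray with the wooden bar handle is twist-locked onto one of the two tubs: turn it anticlockwise (seen from above), easing it up as it turns, until its ribs line up with the tub's ribs, then lift it off. Stack it on the other, open tub with the ribs lined up so that its lugs drop into the gaps and it sits fully home and level; lower it, do not drop it. Both tubs must stay down in their cradles, and the things lying round about stay where they are.

Things in the scene. Friction and masses are not known exactly. Their poses are not given: they have to be found in the camera images.
- top_tray_handle (a point): Centre of the wooden bar handle (half-way up) of the round grey parts tray, on the tray's axis. Bar 84 mm long along x, 14 thick along y, 18 high; z up. It stands on two posts; the tray's wall (126 mm diameter, 138 over its ribs) ends 32 mm below this point, so fingers reach down beside the bar freely. The shoulder that rests on a tub's rim is 58 mm below. About 0.25 kg.
- top_tray: The same tray: origin at the centre of its shoulder, x along the handle, z up. Below it a spigot, 87 mm diameter tapering to 76, 18 mm long, enters the tub; at its foot are four lugs, 9 mm wide, 6 high, reaching 53 mm from the axis at +x, -x, +y, -y. Ribs outside the wall stand over the lugs.
- tub_a_mouth (a point): Centre of the rim, at rim height, of the round grey tub that carries the tray at the start; z up. Tub 126 mm diameter (138 over its ribs), mouth 114 mm inside, rim 56 mm above the worktop. Four gaps, 26 degrees wide, for the lugs lie at +x, -x, +y, -y, behind the outer ribs; between them are solid pads and 5 mm thick lips (94 mm inside diameter).
- tub_a: The same tub, origin under its square foot, 52 mm below the rim. Locked, the tray is turned 36.5 degrees clockwise from ribs in line, its lugs under the lips. It can rise 7 mm; more lifts the tub. A 3 mm hump under each lip is passed by holding the tray 4 to 5 mm up while turning it anticlockwise 36.5 degrees (within 8; pads stop it beyond). Then it lifts straight out, clear after 20 mm.
- tub_b_mouth (a point): Centre of the rim, at rim height, of the other, open tub; z up. Identical tub. With the lugs over its gaps (within 8 degrees, any of the four quarter turns) the tray goes straight down, 3.5 mm play sideways, until its shoulder lies on the rim: the handle's centre is then 58 mm above this point. If the lugs miss the gaps it stops 18 mm too high.
- tub_b: The open tub, origin under its square foot, 52 mm below the rim. Each tub is loose, about 0.6 kg, its 102 mm square foot standing with about 1.5 mm play in a square plywood cradle, 136 mm wide and 14 mm high, fixed to the worktop: this keeps the tub from turning but not from being lifted.
- tuner_tin_mid (a point): Centre of a round tin with a blue lid, 72 mm diameter, 28 mm high; a bystander to be left alone.
- bridge_blank_mid (a point): Centre of a dark flat wooden bar, 30 x 160 x 10 mm; a bystander to be left alone.
Things that resemble listed ones, but are neither listed nor needed, are in the scene too. What is shaped like the top_tray but pink or purple is not meant.

How it is judged:
By the outcome, as a careful person would: the job done as asked, in the order asked, and still so for the second after the job is handed in, with the robot touching nothing.
It also fails if it takes over 45 s, if anything falls off the work surface, if the arm or the gripper's body presses on something with over 40 N, if the wrist force passes 120 N, or if a joint passes its speed limit or range.

ROBOT

A 7-joint arm with a two-finger parallel gripper is mounted at the origin on a cart in front of the work surface, level with it; the furniture and walls round the work are solid. World frame = base frame: x ahead of the robot, y to its left, z up, the work surface at z = 0. Lengths are in m, angles in rad, forces in N, time in s.
With the tool pointing down it reaches from about 0.4 to 0.9 m from the base axis. Payload 5.6 kg.
Tool frame: the origin (TCP) lies midway between the tips of the shut fingers; the grasp point (between the pads) lies 19 mm behind it; z points along the fingers, y is the line along which they close (so a half turn about z gives the same grasp; the last joint's range is limited). The gripper opens to 92 mm and grips with 3 to 60 N. Pads are 20 mm wide; open, the fingers measure 128 mm over their backs; the gripper's body (75 mm by 189 mm) begins 69 mm behind the grasp point.
Start: joints at [-1.298, 0.468, -0.012, 1.603, 0.006, 1.071, -0.056], TCP at [0.202, 0.618, 0.215] pointing down, gripper open.
Joint ranges: [-2.53, 2.53], [-0.31, 2.02], [-1.57, 1.55], [0.28, 2.44], [-1.29, 4.43], [0.15, 1.84], [-2.92, 2.92]. Speed limits (rad/s): [2.57, 2.57, 3.14, 3.14, 3.14, 3.14, 3.14].

INTERFACE

Orientations are given as a 3x3 rotation matrix whose columns are the frame's x, y, z axes.
In Python, from station import env, effector, solver, viewer, workorder, search_frame, tip_of gives the robot as it stands. Calls block until the motion is done:
- env.reach(position, orientation): joint-space move of the TCP to a pose.
- env.movel(position, frame=None, rate=0.15): straight line of the TCP; frame=None keeps the orientation; rate is the mean speed in m/s.
- env.goto_joints(angles): joint-space move.
- effector.release() and effector.grasp(squeeze=None): open the fingers fully, or close them until they stop; squeeze is the grip in N (None keeps the last).
- env.pause(seconds).
- solver.inverse_kinematics(position, orientation): joint angles nearest the present ones, or None.
- env.sense(): the state.
- viewer.read_camera(name): name is "side" or "top"; returns (picture, depth): 384x512x3 uint8, red, green, blue; 384x512 float32, m along the optical axis (not along the pixel's ray), 0 where there is no reading.
- viewer.camera_info(name): a dict with "intrinsics" (3x3 intrinsics, pixels), "eye" and "rotation" of the camera in the world. Camera axes: x right, y up, looking along -z (the intrinsics and any distortion apply to the point x, -y, -z); pixel columns grow to the right and rows downward; lengths in m; the calibration is good to about 2 mm. A picture is of the moment at which its call begins. camera_info takes no time and is no camera call.
A pose or a line that the arm cannot do raises env.PlanningError and nothing moves.
- workorder.finish_job(): hands the job in; it is judged then, once.
Trained networks look in the newest picture that a camera, given by its name, has taken for a name from the list of things; names that differ only in an ending like _2 or _b are one class to them, and where a whole thing is asked for, a point or a joint stands for the part that bears it (a point fixed in the world has none). Each returns a list of dicts, best first, with "score" (0 to 1); they miss things now and then, are a little off and sometimes report something else, mostly with a low value. They report only what shows in the picture. A call takes as long as a camera call. They do not tell look-alikes from the thing itself.
- search_frame(camera, name): "at" ([x, y, z] in m, in world coordinates, good to about 4 mm: the middle of the surface that is visible of it).
- tip_of(camera, name): "at" ([x, y, z] in m, in world coordinates, good to about 4 mm: a listed point, or the origin of a listed thing).
The state is a dict: "t": time; "joint_positions": joint angles; "joint_velocities": joint speeds; "tau": joint torques, N m; "ee_pos": TCP position; "tcp_rot": TCP orientation; "wrist_force": force on the tool from outside, world axes, zero at the start; "moment": the same for the moment, N m; "gripper_width": finger opening in m; "grasp_force": force on a finger pad.
Only numpy, scipy, OpenCV 4.12 (cv2) and the standard library are available. Lean on these libraries where they do the work, as an engineer would, in place of code of your own. Each camera call takes 0.05 s, during which the arm holds its last target. There are 200 camera calls.

## Working session

There is one attempt and no reset: what is moved stays moved. The work goes in short steps, each a Python script; the robot and the scene stay as the last script left them, time stands still between calls to the robot, and variables do not carry over. Pictures are saved under pics/ and viewed, at most 10 in all, crops included, and the job is handed in when it is done.

```bash
mkdir -p pics; python3 - <<'E'
from station import *
import cv2,numpy as np
ims=[]
for c in ("top","side"):
    p,d=viewer.read_camera(c); ims.append(p); np.save(f"pics/{c}_d0.npy",d)
    i=viewer.camera_info(c); print(c,i)
    for n in ("top_tray_handle","top_tray","tub_a_mouth","tub_b_mouth"):
        for r in tip_of(c,n): print(n,np.round(r["at"],3),round(r["score"],2))
    cv2.imwrite(f"pics/{c}0.png",p[:,:,::-1])
print(env.sense()["t"])
E
```

```text
top {'intrinsics': array([[352.15450758,   0.        , 257.37442018],
       [  0.        , 352.15450758, 198.2606975 ],
       [  0.        ,   0.        ,   1.        ]]), 'eye': array([ 0.36309087, -0.09418895,  1.26350418]), 'rotation': array([[-0.02060203,  0.98806131, -0.15267747],
       [-0.99962743, -0.02309181, -0.0145521 ],
       [-0.01790397,  0.15232078,  0.98816893]])}
top_tray_handle [ 0.435 -0.313  0.076] 0.91
top_tray_handle [ 0.628 -0.53   0.074] 0.83
top_tray_handle [ 0.62  -0.174  0.112] 0.69
top_tray [ 0.62  -0.171  0.061] 0.96
top_tray [ 0.63  -0.528  0.02 ] 0.76
top_tray [ 0.43  -0.314  0.016] 0.67
tub_b_mouth [0.62  0.115 0.057] 0.91
side {'intrinsics': array([[346.51672793,   0.        , 256.48338832],
       [  0.        , 346.51672793, 191.61010739],
       [  0.        ,   0.        ,   1.        ]]), 'eye': array([0.44077627, 0.83827698, 0.7376207 ]), 'rotation': array([[-0.99318959,  0.07770384, -0.08681334],
       [-0.11557986, -0.56316929,  0.81821859],
       [ 0.01468812,  0.82268005,  0.56831487]])}
top_tray_handle [ 0.431 -0.314  0.075] 0.97
top_tray_handle [ 0.626 -0.528  0.078] 0.76
top_tray_handle [ 0.622 -0.174  0.11 ] 0.73
top_tray [ 0.619 -0.171  0.055] 0.84
top_tray [ 0.436 -0.31   0.018] 0.63
top_tray [ 0.634 -0.524  0.017] 0.56
top_tray [0.616 0.107 0.053] 0.42
tub_a_mouth [ 0.621 -0.172  0.059] 0.74
tub_b_mouth [0.62  0.112 0.054] 0.94
tub_b_mouth [ 0.621 -0.173  0.056] 0.19
0.5
```

View pics/top0.png

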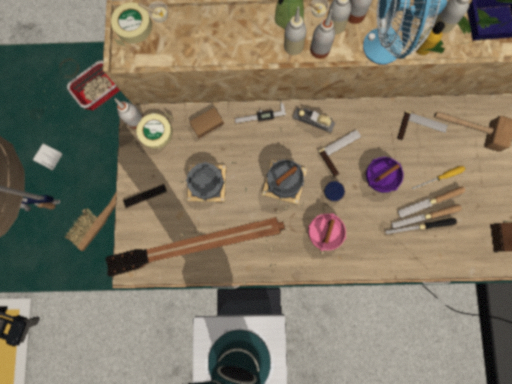

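View pics/side0.png

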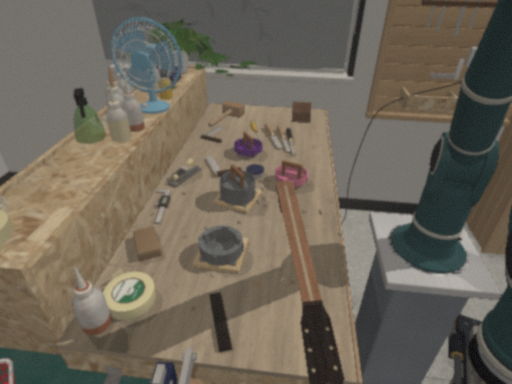

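The top view shows the grey tray with its bar on tub A at pixel (286,178), and the open tub B at (205,181). The pink (326,231) and purple (384,174) trays are look-alikes, and the side view agrees. Next I'll measure the bar and cradle yaws.

```bash
cat > h.py <<'E'
from station import *
import cv2,numpy as np
def cloud(c,d):
    i=viewer.camera_info(c);K=i["intrinsics"]
    v,u=np.mgrid[:384,:512]
    P=np.stack([(u-K[0,2])/K[0,0]*d,-(v-K[1,2])/K[1,1]*d,-d],-1)
    return P@i["rotation"].T+i["eye"]
def down(yaw): # tool down; tool y axis at given yaw+90 => tool x along yaw
    c,s=np.cos(yaw),np.sin(yaw)
    return np.array([[c,s,0],[s,-c,0],[0,0,-1.]])
E
python3 - <<'E'
from h import *
p=cv2.imread("pics/top0.png");d=np.load("pics/top_d0.npy");P=cloud("top",d)
hsv=cv2.cvtColor(p,cv2.COLOR_BGR2HSV)
def rect(m,n):
    pts=P[m][:,:2].astype(np.float32); r=cv2.minAreaRect(pts); w=np.linalg.svd(pts-pts.mean(0),full_matrices=False)[2][0]
    print(n,m.sum(),"c",np.round(r[0],4),np.round(r[1],3),round(r[2],1),"pca",round(np.degrees(np.arctan2(w[1],w[0])),1),"z",np.round(np.percentile(P[m][:,2],[10,50,90]),4), "med",np.round(np.median(pts,0),4))
near=lambda x,y,r:np.hypot(P[...,0]-x,P[...,1]-y)<r
rect(near(.621,-.174,.06)&(P[...,2]>.105)&(d>0),"bar depth")
rect(near(.621,-.174,.06)&(hsv[...,1]>90)&(P[...,2]>.08),"bar colour")
for n,x,y in(("A",.621,-.174),("B",.62,.113)):
    rect(near(x,y,.11)&(P[...,2]>.007)&(P[...,2]<.022)&(d>0),"cradle"+n)
    rect(near(x,y,.085)&(P[...,2]>.045)&(P[...,2]<.075)&(d>0),"rim"+n)
o=[cv2.resize(p[v-28:v+28,u-28:u+28],(400,400),interpolation=cv2.INTER_CUBIC) for u,v in((286,180),(206,182))]
cv2.imwrite("pics/crop1.png",np.hstack(o))
E
```

```text
bar depth 110 c [ 0.6162 -0.1731] [0.015 0.081] 37.2 pca 127.5 z [0.1169 0.1212 0.1242] med [ 0.6155 -0.1738]
bar colour 113 c [ 0.6162 -0.1731] [0.015 0.081] 37.2 pca 127.3 z [0.1165 0.1211 0.1241] med [ 0.6155 -0.1736]
cradleA 288 c [ 0.5998 -0.1787] [0.151 0.165] 73.9 pca -107.2 z [0.0094 0.0127 0.0167] med [ 0.5701 -0.1675]
rimA 826 c [ 0.6154 -0.1735] [0.123 0.123] 8.3 pca -157.8 z [0.0553 0.0588 0.0633] med [ 0.6163 -0.1751]
cradleB 815 c [0.6196 0.1234] [0.163 0.134] 87.2 pca -54.0 z [0.0108 0.0163 0.02  ] med [0.6178 0.1081]
rimB 417 c [0.6186 0.1094] [0.124 0.125] 25.3 pca -149.9 z [0.0502 0.0542 0.0572] med [0.6182 0.1106]
```

View pics/crop1.png

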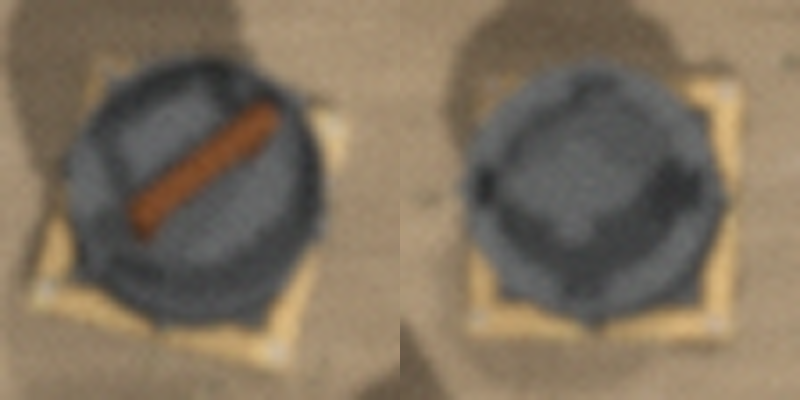

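The crop shows the bar at 127.4° yaw and cradle A at about -16°, which fits the 36.5° lock. Tub B's ribs point nearly along the image axes. I'll check tub B in rectified views.

```bash
cat >> h.py <<'E'
def ortho(c,img,cx,cy,z,half=.1,s=1500): # rectified view: right=+x, up=+y
    i=viewer.camera_info(c);n=int(2*half*s)
    b,a=np.mgrid[:n,:n]
    W=np.stack([cx-half+a/s,cy+half-b/s,np.full(a.shape,z)],-1)
    Q=(W-i["eye"])@i["rotation"];K=i["intrinsics"]
    u=K[0,0]*Q[...,0]/-Q[...,2]+K[0,2];v=K[1,1]*-Q[...,1]/-Q[...,2]+K[1,2]
    return cv2.remap(img,u.astype(np.float32),v.astype(np.float32),cv2.INTER_CUBIC)
E
python3 - <<'E'
from h import *
cols=[]
B=(.619,.111);yaw=-2.7
for c in("top","side"):
    p=cv2.imread(f"pics/{c}0.png");col=[]
    for z in(.056,.014):
        o=ortho(c,p,*B,z)
        if z>.05: cv2.circle(o,(150,150),94,(0,255,0),1)
        else: cv2.polylines(o,[cv2.boxPoints(((150,150),(204,204),-yaw)).astype(int)],True,(0,255,0),1)
        col.append(o)
    cols.append(np.vstack(col))
A=(.618,-.1735);col=[]
for c,z,sz in(("top",.014,204),("top",.056+.026,0)):
    o=ortho(c,cv2.imread(f"pics/{c}0.png"),*A,z)
    if sz: cv2.polylines(o,[cv2.boxPoints(((150,150),(204,204),16.1)).astype(int)],True,(0,255,0),1)
    else: cv2.circle(o,(150,150),94,(0,255,0),1)
    col.append(o)
cv2.imwrite("pics/ortho.png",cv2.resize(np.hstack([*cols,np.vstack(col)]),(800,533)))
E
```

```text
(no output)
```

View pics/ortho.png

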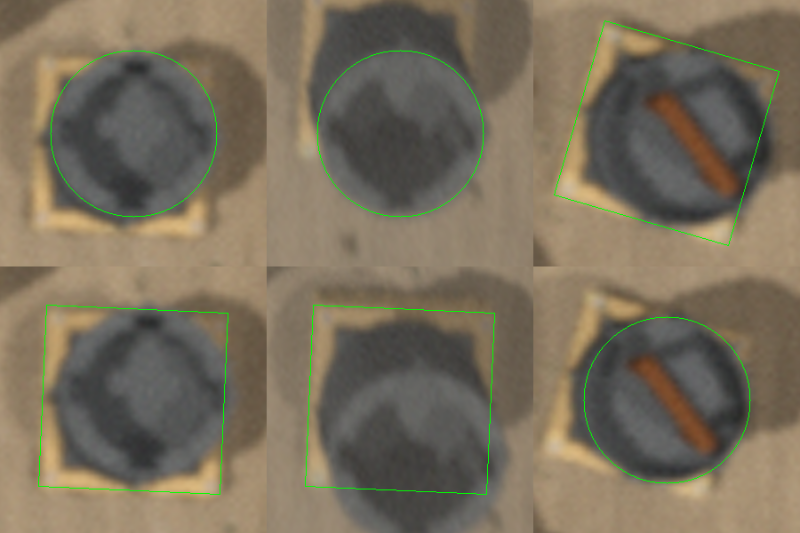

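The overlays match: tub B is at (0.619, 0.111) with yaw about -2.7°, and the tray is at (0.618, -0.1735) with bar yaw 127.4°. Next I'll choose a wrist branch and approach.

```bash
python3 - <<'E'
from h import *
A=[.618,-.1735];B=[.619,.111]
for k in(0,180):
    for pos,ys in((A,(-52.6,-16.1)),(B,(-92.7,-2.7,87.3,))):
        for y in ys:
            for z in(.095,.25):
                q=solver.inverse_kinematics([*pos,z],down(np.radians(y+k)));print(k,pos,y,z,None if q is None else np.round(q,2))
E
```

```text
0 [0.618, -0.1735] -52.6 0.095 [-0.57  1.06  1.33  1.76 -1.09  1.27 -1.43]
0 [0.618, -0.1735] -52.6 0.25 [-0.59  0.78  1.35  1.64 -0.78  1.36 -1.62]
0 [0.618, -0.1735] -16.1 0.095 [-0.4   0.77  0.91  1.76 -0.72  0.99 -1.05]
0 [0.618, -0.1735] -16.1 0.25 [-0.49  0.61  1.07  1.64 -0.56  1.24 -1.16]
0 [0.619, 0.111] -92.7 0.095 [-0.12  0.58 -0.15  1.74  0.11  0.83  2.77]
0 [0.619, 0.111] -92.7 0.25 [-0.23  0.4  -0.    1.62  0.    1.12  2.86]
0 [0.619, 0.111] -2.7 0.095 [-0.7   0.64  0.65  1.78 -0.49  0.89 -1.44]
0 [0.619, 0.111] -2.7 0.25 [-0.78  0.47  0.76  1.66 -0.35  1.15 -1.55]
0 [0.619, 0.111] 87.3 0.095 [-0.63  0.62  0.55  1.77 -0.41  0.86  0.06]
0 [0.619, 0.111] 87.3 0.25 [-0.66  0.43  0.59  1.65 -0.26  1.13 -0.06]
180 [0.618, -0.1735] -52.6 0.095 [-0.31  0.7   0.77  1.75 -0.59  0.94  1.36]
180 [0.618, -0.1735] -52.6 0.25 [-0.42  0.55  0.93  1.63 -0.47  1.2   1.27]
180 [0.618, -0.1735] -16.1 0.095 [-0.17  0.64  0.55  1.74 -0.41  0.88  1.85]
180 [0.618, -0.1735] -16.1 0.25 [-0.37  0.52  0.84  1.63 -0.41  1.18  1.86]
180 [0.619, 0.111] -92.7 0.095 [-0.63  0.62  0.55  1.77 -0.41  0.86  0.06]
180 [0.619, 0.111] -92.7 0.25 [-0.66  0.43  0.59  1.65 -0.26  1.13 -0.06]
180 [0.619, 0.111] -2.7 0.095 [-0.39  0.57  0.22  1.76 -0.16  0.83  1.42]
180 [0.619, 0.111] -2.7 0.25 [-0.46  0.4   0.31  1.64 -0.13  1.12  1.41]
180 [0.619, 0.111] 87.3 0.095 [-0.12  0.58 -0.15  1.74  0.11  0.83  2.77]
180 [0.619, 0.111] 87.3 0.25 [-0.23  0.4  -0.    1.62  0.    1.12  2.86]
```

```bash
python3 - <<'E'
from h import *
R=down(np.radians(127.4))
def st(n):
    s=env.sense();print(n,round(s["t"],2),np.round(s["ee_pos"],4),"F",np.round(s["wrist_force"],1),"M",np.round(s["moment"],2),"w",round(s["gripper_width"],4),round(s["grasp_force"],1))
env.reach([.618,-.1735,.22],R);st("above")
env.movel([.618,-.1735,.097],R,rate=.12);st("down")
effector.grasp(squeeze=8);env.pause(.2);st("soft grip")
p,_=viewer.read_camera("side");cv2.imwrite("pics/grip.png",cv2.resize(p[120:250,180:320,::-1],(700,650)[:2] if 0 else (646,600)))
E
```

```text
above 3.63 [ 0.6183 -0.1724  0.2198] F [-0.7  0.   0.5] M [-0.03  0.04  0.04] w 0.0915 0.0
down 4.81 [ 0.6186 -0.1738  0.0978] F [-0.5  0.1 -0.4] M [-0.04  0.01  0.02] w 0.0919 0.0
soft grip 6.17 [ 0.6185 -0.173   0.0971] F [2.5 2.3 0.8] M [ 0.39 -0.45  0.09] w 0.0139 8.0
```

View pics/grip.png

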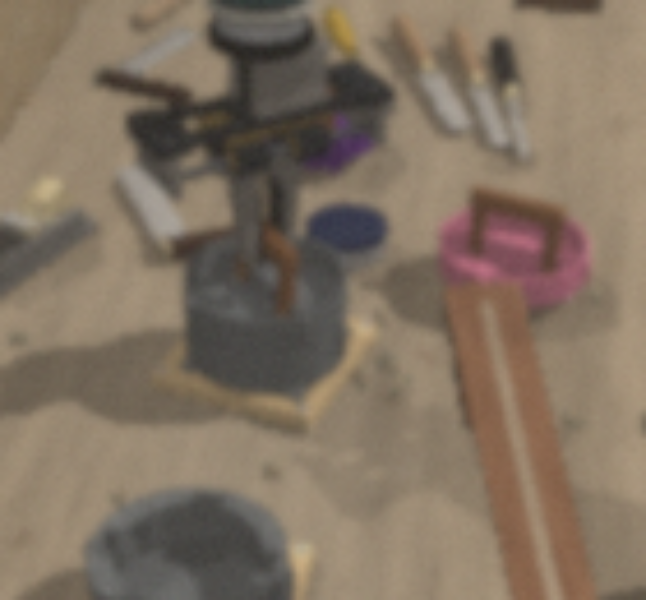

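The fingers hold the bar, at about (270,250) in the crop. There's a slight side load across it, so I'll ease 1 mm that way, grip firmly, lift 4.5 mm and turn in steps.

```bash
cat >> h.py <<'E'
def st(n):
    s=env.sense();R=s["tcp_rot"];print(n,round(s["t"],2),np.round(s["ee_pos"],4),"yaw",round(np.degrees(np.arctan2(R[1,0],R[0,0])),1),"F",np.round(s["wrist_force"],1),"M",np.round(s["moment"],2),"w",round(s["gripper_width"],4),round(s["grasp_force"],1));return s
E
python3 - <<'E'
from h import *
R=down(np.radians(127.4))
p=np.array([.6187,-.1731,.097]);
env.movel(p,R,rate=.02);st("eased")
effector.grasp(squeeze=50);s=st("firm")
z0=.097
p[2]=z0+.0047;env.movel(p,R,rate=.02);env.pause(.1);st("lifted")
for a in np.arange(5,20,4):
    env.movel(p,down(np.radians(127.4+a)),rate=.05);s=st(f"turn{a}")
    if abs(s["moment"][2])>2.5 or np.linalg.norm(s["wrist_force"])>25: print("STOP");break
E
```

```text
eased 6.47 [ 0.6186 -0.173   0.097 ] yaw 127.4 F [1.  1.4 0. ] M [ 0.41 -0.28  0.05] w 0.0138 8.0
firm 6.68 [ 0.6186 -0.173   0.097 ] yaw 127.4 F [ 1.2  2.1 -0.4] M [ 0.41 -0.22  0.02] w 0.0138 50.0
lifted 7.17 [ 0.6184 -0.1735  0.1016] yaw 127.4 F [ 0.8  0.5 -2.9] M [ 0.05 -0.06 -0.01] w 0.0137 50.0
turn5 7.42 [ 0.6184 -0.1734  0.1016] yaw 132.2 F [-0.2  0.2 -3.1] M [-0.03 -0.   -0.1 ] w 0.0135 50.0
turn9 7.67 [ 0.6186 -0.1733  0.1017] yaw 136.2 F [-0.9 -0.2 -2.6] M [-0.08 -0.    0.02] w 0.0134 50.0
turn13 7.92 [ 0.6187 -0.1731  0.1017] yaw 140.2 F [ 0.  -0.2 -3.2] M [-0.02 -0.05  0.08] w 0.0135 50.0
turn17 8.17 [ 0.6187 -0.1732  0.1018] yaw 144.2 F [-0.  -0.1 -3. ] M [-0.04  0.03  0.05] w 0.0134 50.0
```

```bash
python3 - <<'E'
from h import *
p=np.array([.6187,-.1731,.1017])
for a in(21,25,29,33,36.5):
    env.movel(p,down(np.radians(127.4+a)),rate=.05);s=st(f"turn{a}")
    if abs(s["moment"][2])>1.5 or np.linalg.norm(s["wrist_force"])>25: print("STOP");break
else:
    for dz in(.003,.006,.01,.016,.024):
        q=p+[0,0,dz];env.movel(q,rate=.03);s=st(f"lift{dz}")
        if s["wrist_force"][2]<-6: print("STOP");break
    else:
        env.movel(p+[0,0,.1],rate=.12);st("up")
        p2,d=viewer.read_camera("side");cv2.imwrite("pics/up.png",cv2.resize(p2[100:280,150:330,::-1],(600,600)))
E
```

```text
turn21 8.42 [ 0.6187 -0.1732  0.1017] yaw 148.2 F [ 0.1 -0.2 -3. ] M [0.03 0.02 0.01] w 0.0136 50.0
turn25 8.67 [ 0.6187 -0.1731  0.1017] yaw 152.2 F [-0.7 -0.4 -3.4] M [ 0.04 -0.04 -0.03] w 0.0134 50.0
turn29 8.92 [ 0.6187 -0.1731  0.1017] yaw 156.2 F [ 0.1  0.1 -3.5] M [ 0.   -0.04 -0.05] w 0.0135 50.0
turn33 9.17 [ 0.6187 -0.1731  0.1017] yaw 160.2 F [-0.6  0.2 -3. ] M [0.04 0.02 0.  ] w 0.0136 50.0
turn36.5 9.42 [ 0.6187 -0.1731  0.1017] yaw 163.7 F [ 0.1 -0.6 -3.9] M [ 0.    0.02 -0.02] w 0.0137 50.0
lift0.003 9.67 [ 0.6189 -0.1732  0.105 ] yaw 163.8 F [-0.   0.4 -3.4] M [-0.02  0.02  0.01] w 0.0135 50.0
lift0.006 9.92 [ 0.6189 -0.1732  0.108 ] yaw 163.9 F [ 0.2 -0.2 -3.6] M [ 0.01  0.01 -0.05] w 0.0133 50.0
lift0.01 10.2 [ 0.6189 -0.1732  0.112 ] yaw 163.9 F [ 0.7 -0.6 -2.6] M [-0.01 -0.01  0.04] w 0.0135 50.0
lift0.016 10.55 [ 0.6189 -0.1731  0.118 ] yaw 163.9 F [-0.5 -0.2 -2.8] M [-0.05  0.03  0.03] w 0.0136 50.0
lift0.024 10.97 [ 0.6188 -0.1731  0.126 ] yaw 163.9 F [-0.4 -0.8 -3.7] M [ 0.02  0.   -0.02] w 0.0136 50.0
up 11.75 [ 0.6182 -0.1727  0.201 ] yaw 163.9 F [-0.2 -0.7 -3.7] M [ 0.04 -0.    0.02] w 0.0139 50.0
```

The tray came off cleanly and tub A stayed down (only about 3 N on the wrist). Next is tub B.

```bash
python3 - <<'E'
from h import *
R=down(np.radians(177.3))
env.reach([.619,.111,.2],R)
env.movel([.619,.111,.130],R,rate=.12);s=st("over B")   # shoulder 33 mm above rim
dz=s["ee_pos"][2]-.097
out=[]
for c in("top","side"):
    p,d=viewer.read_camera(c)
    for r in tip_of(c,"top_tray")[:3]+tip_of(c,"top_tray_handle")[:3]: print(c,np.round(r["at"],3),round(r["score"],2))
    p=np.ascontiguousarray(p[:,:,::-1]); cv2.imwrite(f"pics/{c}_b.png",p)
    for z,t in((.082+dz,94),(.056,94)):
        o=ortho(c,p,.619,.111,z); cv2.circle(o,(150,150),t,(0,255,0),1); out.append(o)
    out.append(ortho(c,p,.6187,-.1735,.056)); cv2.circle(out[-1],(150,150),94,(0,255,0),1)
cv2.imwrite("pics/overB.png",cv2.resize(np.vstack([np.hstack(out[:3]),np.hstack(out[3:])]),(800,533)))
E
```

```text
over B 13.63 [0.6197 0.1105 0.1305] yaw 177.3 F [ 0.4  0.1 -2.9] M [ 0.06 -0.01 -0.02] w 0.0134 50.0
top [0.621 0.112 0.094] 0.83
top [ 0.431 -0.312  0.019] 0.65
top [ 0.632 -0.531  0.019] 0.59
top [ 0.628 -0.532  0.075] 0.89
top [0.621 0.112 0.149] 0.67
top [ 0.433 -0.316  0.077] 0.55
side [0.618 0.109 0.092] 0.87
side [ 0.432 -0.31   0.02 ] 0.86
side [ 0.629 -0.529  0.014] 0.86
side [ 0.431 -0.315  0.075] 0.8
side [ 0.627 -0.525  0.078] 0.74
side [0.623 0.106 0.148] 0.56
```

View pics/overB.png

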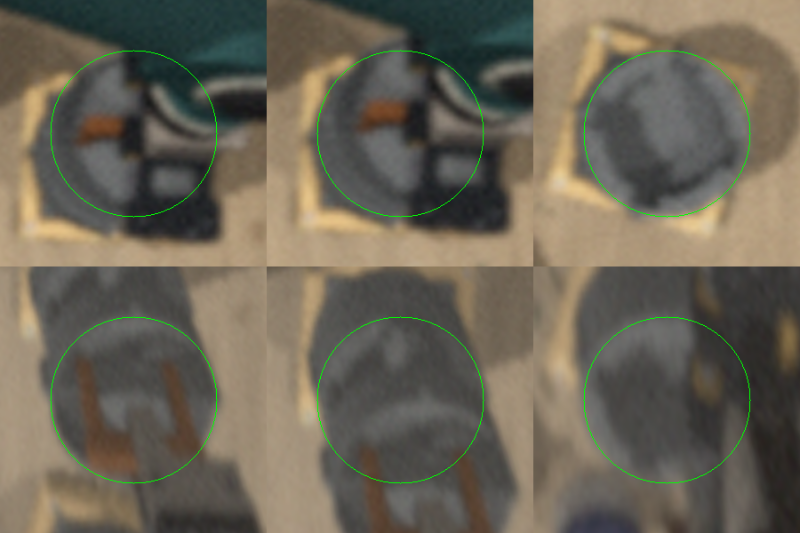

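The held tray sits concentric with the overlay over tub B, and tub A (top right) is empty and seated in its cradle. Lowering with force watch.

```bash
python3 - <<'E'
from h import *
R=down(np.radians(177.3))
for z in(.118,.113,.109,.105,.101,.0985,.0975,.097,.0965):
    env.movel([.619,.111,z],R,rate=.03);s=st(z)
    if s["wrist_force"][2]>1.5 or np.hypot(*s["wrist_force"][:2])>8: print("CONTACT");break
E
```

```text
0.118 14.48 [0.6189 0.1109 0.1178] yaw 177.3 F [ 0.3  0.6 -3.3] M [ 0.01 -0.04  0.02] w 0.0134 50.0
0.113 14.8 [0.6188 0.111  0.1127] yaw 177.3 F [ 0.4 -0.1 -4.6] M [ 0.01  0.05 -0.03] w 0.0134 50.0
0.109 15.08 [0.6188 0.111  0.1087] yaw 177.3 F [ 0.5  0.3 -3.8] M [-0.03 -0.01 -0.04] w 0.0136 50.0
0.105 15.37 [0.6188 0.111  0.1047] yaw 177.3 F [ 0.4  0.4 -3.6] M [0.05 0.   0.04] w 0.0137 50.0
0.101 15.65 [0.6188 0.111  0.1007] yaw 177.3 F [-0.2  0.1 -3.2] M [-0.   -0.03  0.01] w 0.0136 50.0
0.0985 15.9 [0.6189 0.111  0.0983] yaw 177.3 F [-0.6 -0.1 -2.4] M [-0.01 -0.02  0.01] w 0.0138 50.0
0.0975 16.15 [0.619  0.111  0.0974] yaw 177.3 F [ 0.6  0.9 -3.3] M [ 0.03  0.02 -0.02] w 0.0136 50.0
0.097 16.4 [0.619 0.111 0.097] yaw 177.3 F [ 0.3 -0.5 -3. ] M [0.04 0.03 0.01] w 0.0139 50.0
0.0965 16.65 [0.6191 0.111  0.097 ] yaw 177.3 F [-2.3 -0.1  2.4] M [-0.02  0.43 -0.02] w 0.0137 50.0
CONTACT
```

It went straight to the expected height (z = 0.097) with no snag and is seated. Release, retreat and check.

```bash
python3 - <<'E'
from h import *
effector.grasp(squeeze=4);effector.release();st("open")
env.movel([.619,.111,.25],rate=.12)
env.goto_joints([-1.298, 0.468, -0.012, 1.603, 0.006, 1.071, -0.056]);st("away")
out=[]
for c in("top","side"):
    p,d=viewer.read_camera(c);P=cloud(c,d)
    for n in("top_tray","top_tray_handle","tuner_tin_mid","bridge_blank_mid"):
        for r in tip_of(c,n)[:3]: print(c,n,np.round(r["at"],3),round(r["score"],2))
    near=np.hypot(P[...,0]-.619,P[...,1]-.111)<.07
    if c=="top":
        b=P[near&(P[...,2]>.105)];w=np.linalg.svd((b-b.mean(0))[:,:2],full_matrices=False)[2][0];print("bar",b.mean(0).round(4),np.degrees(np.arctan2(w[1],w[0])).round(1))
        m=near&(P[...,2]>.07)&(P[...,2]<.095);X=P[m];print("wall top plane",np.linalg.lstsq(np.c_[X[:,:2]-[.619,.111],np.ones(len(X))],X[:,2],rcond=None)[0].round(3))
    out.append(cv2.resize(p[70:270,110:380,::-1],(400,296)) if c=="top" else cv2.resize(p[140:290,160:330,::-1],(400,353)))
cv2.imwrite("pics/end.png",np.hstack([np.pad(out[0],((0,57),(0,0),(0,0))),out[1]]))
E
```

```text
open 18.07 [0.619  0.1111 0.0965] yaw 177.3 F [0.6 0.3 0.2] M [-0.02 -0.02  0.02] w 0.0918 0.0
away 21.85 [0.203  0.6174 0.2141] yaw 161.8 F [ 0.5 -0.5 -0.2] M [-0.03 -0.06 -0.07] w 0.0917 0.0
top top_tray [ 0.432 -0.311  0.015] 0.97
top top_tray [0.62  0.111 0.059] 0.82
top top_tray [ 0.627 -0.528  0.019] 0.77
top top_tray_handle [0.619 0.108 0.114] 0.91
top top_tray_handle [ 0.433 -0.314  0.073] 0.91
top top_tray_handle [ 0.629 -0.53   0.076] 0.6
top tuner_tin_mid [ 0.58  -0.349  0.014] 0.89
top bridge_blank_mid [0.583 0.336 0.003] 0.66
bar [0.6148 0.1083 0.1197] 177.7
wall top plane [-0.006 -0.008  0.079]
side top_tray [0.62  0.111 0.059] 0.66
side top_tray [ 0.631 -0.529  0.016] 0.62
side top_tray [ 0.434 -0.309  0.018] 0.6
side top_tray_handle [ 0.627 -0.527  0.078] 0.87
side top_tray_handle [ 0.431 -0.313  0.075] 0.83
side top_tray_handle [0.624 0.108 0.112] 0.75
side tuner_tin_mid [ 0.577 -0.349  0.011] 0.57
side bridge_blank_mid [0.579 0.337 0.009] 0.95
side bridge_blank_mid [ 0.579 -0.348  0.014] 0.52
```

View pics/end.png

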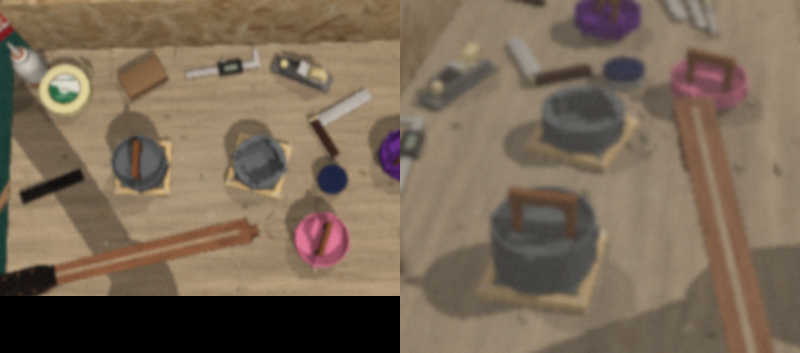

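The tray sits level on tub B at crop pixel (140,163), handle 0.114 m high, with the shoulder on the rim. Tub A at (258,162) is empty and in its cradle, and the other items haven't moved.

```bash
python3 -c "
from station import *
print(workorder.finish_job())"
```

```text
the job is handed in; nothing more can be done
None
```

The tray was twisted free of tub A and lowered onto tub B, where it sits fully home and level with the ribs lined up; both tubs stayed in their cradles, nothing else was disturbed, and the job was handed in at about 22 s.

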